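# Find and open the scrap flap of the clay chest

## Task

One of the four identical boards in the top of the clay-scrap chest is a flap; the others are screwed down. With closed fingertips press lightly on the near end of the boards, one after another, until you find the one that rocks, then push its near end down until the flap stands wide open, and leave it so. Never press hard on anything, and leave the jars, pots and tools where they are.

Things in the scene. Friction and masses are not known exactly. Their poses are not given: they have to be found in the camera images.
- chest: fixed hollow wooden clay-scrap chest, 250 mm deep (its x), 570 wide (its y), 130 high; origin at the centre of its underside; x points away from the robot, y left, z up. Four identical plywood boards lie flush in its top, side by side along y, 122 mm apart, 32 mm rails between. Three are screwed down and do not give; one, in an unknown place, is the flap. Under it 90 mm are free.
- bay1 (a point): centre of the top face of the leftmost (+y) board's place, 130 mm above the table, axes as the chest's; belongs to the chest and does not move with the board. The board is 190 mm long (chest x), 84 wide (chest y), 12 thick, with a 3 mm gap all round.
- bay2 (a point): centre of the top face of the second from left board's place, 130 mm above the table, axes as the chest's; belongs to the chest and does not move with the board. The board is 190 mm long (chest x), 84 wide (chest y), 12 thick, with a 3 mm gap all round.
- bay3 (a point): centre of the top face of the third from left board's place, 130 mm above the table, axes as the chest's; belongs to the chest and does not move with the board. The board is 190 mm long (chest x), 84 wide (chest y), 12 thick, with a 3 mm gap all round.
- bay4 (a point): centre of the top face of the rightmost (-y) board's place, 130 mm above the table, axes as the chest's; belongs to the chest and does not move with the board. The board is 190 mm long (chest x), 84 wide (chest y), 12 thick, with a 3 mm gap all round.
- flap (a joint): tilt in rad of the board that rocks, whichever place it is in. It turns on a pin across mid-length (along chest y, 6 mm below its top). 0 = level (start, within 0.006); positive = end nearest the robot down, to a stop at 0.85; the far end dips only 0.05. Stiff pin, no spring: it yields to about 3.3 N at 60 mm from the pin and stays where it is left.
- jar_a: small closed sample jar, 26 mm across, 45 mm tall, standing on the far half of the rail between the first and second board from the left; origin under its foot. Bystander.
- jar_b: a second such jar, on the far half of the rail between the third and fourth board. Bystander.
- brush: brush 160 mm long lying along the chest's left-hand end ledge; origin on its underside. Bystander.
- cup: blue cup, 80 mm across, 95 mm tall, on the table to the right of the chest; origin under its foot. Bystander.
- bowl: white bowl, 140 mm across, 70 mm tall, on the table to the left of the chest; origin under its foot. Bystander.
- glaze: white bottle, 66 mm across, 160 mm tall, on the table to the right of the chest's far end; origin under its foot. Bystander.
- stick: wooden modelling stick, 180 mm long, 10 mm thick, on the table to the left, short of the chest and nearer the robot; origin on its underside. Bystander.

How it is judged (in metres and radians):
On the way:
1. the loose board has been found: its near end has been pressed down a little (value of joint flap above 0.03 rad), for 0.1 s.
At the end, for the whole second after the job is handed in: the flap stands open by more than 0.55 rad (about 32 degrees; its stop is at 0.85 rad), at rest; no bystander is more than 20 mm from where it stood, or tipped over (value of joint flap above 0.55 rad and velocity of joint flap between -0.05 and 0.05 rad/s and not (distance of any of jar_a, jar_b, brush, cup, bowl, glaze, stick from where it was at the start of the episode above 0.02 m or angle between any of jar_a, jar_b, cup, bowl, glaze's own z axis and vertical above 0.5 rad)); the robot touches nothing.
It fails at once if a bystander was moved by more than 20 mm, lifted or tipped over (distance of any of jar_a, jar_b, brush, cup, bowl, glaze, stick from where it was at the start of the episode above 0.02 m or angle between any of jar_a, jar_b, cup, bowl, glaze's own z axis and vertical above 0.5 rad).
It fails at once if the fingers pressed on something with more than 60 N (contact force between the fingers and anything else above 60 N).
It also fails if it takes over 48 s, if anything falls off the work surface, if the arm or the gripper's body presses on something with over 40 N, if the wrist force passes 120 N, or if a joint passes its speed limit or range.

## Robot

A 6-joint arm with a two-finger parallel gripper is mounted at the origin on the work surface. World frame = base frame: x ahead of the robot, y to its left, z up, the work surface at z = 0. Lengths are in mm, angles in rad, forces in N, time in s.
With the tool pointing down it reaches from about 350 to 850 mm from the base axis. Payload 8.1 kg.
Tool frame: the origin (TCP) lies between the finger pads; the fingertips stand 11 mm ahead of it and the grasp point (between the pads) lies 8 mm behind it; z points along the fingers, y is the direction in which the jaws open and shut (so a half turn about z gives the same grasp; the last joint's range is limited). The gripper opens to 85 mm and grips with 20 to 120 N. Pads are 22 mm wide; open, the fingers measure 114 mm over their backs; the gripper's body (76 mm by 85 mm) begins 54 mm behind the grasp point. The pads swing forward as they close: fully open they stand 13 mm farther back than shut.
Start: joints at [1.147, 0.13, 1.488, -0, 1.523, -0.085], TCP at [199.392, 565.905, 242.292] pointing down, gripper open.
Joint ranges: [-2.96, 2.96], [-0.89, 2.26], [0.02, 2.5], [-1.34, 4.48], [0, 2.73], [-2.66, 2.66]. Speed limits (rad/s): [2.39, 2.39, 2.79, 3.14, 3.14, 3.14].

## Interface

Orientations are given as a rotation vector (axis times angle).
In Python, from plant import ctrl gives the robot as it stands.
- The arm moves only by the shell command python3 -m jog 'ROWS' [FORCE]. ROWS is JSON, a list of rows, each a list of 7 numbers: the shift along the tool's x, y, z scaled (see below), then the turn, a rotation vector about the tool's x, y, z scaled (see below), then the opening, from 0 (shut) to 1 (fully open). In form: [[x, y, z, wx, wy, wz, grip], ...]. A call has 1 to 20 rows; each row is the pose to reach, as a shift and turn from the pose commanded when the call began, along the tool's axes at that moment, turning the shorter way round; what a row does not reach only later rows make up. The controller multiplies each number of a shift by 200 mm and each number of a turn by pi rad. A row lasts 1/8 s, in which the tool goes at most 62.5 mm and 10.7 degrees, less where a joint would pass 70% of its speed; a pose out of reach is approached as far as the arm can. A call with a number of a shift or a turn outside -1 to 1 is refused whole. A call with a gripper value outside its range is refused whole. The fingers move at their own pace and stop on an object; FORCE is the grip in N (left out, the last holds). Time passes only in rows, so rows that repeat a pose let the fingers close. It gives the time, the measured TCP pose, the force and the opening at its end, in the units of the state.
- ctrl.sense(): the state, without advancing time (a new reading comes with each control period).
- ctrl.grab_frame(name): name is "scene" or "top"; returns a dict with "img" (400x640x3 uint8, red, green, blue), "mtx" (3x3 intrinsics, pixels), "dist" ([k1, k2, p1, p2, k3] as OpenCV has them; the pictures are not rectified), "position" and "attitude" of the camera in the world. Camera axes: x right, y down, z forward; pixel columns grow to the right and rows downward; lengths in mm; the calibration is good to about 2 mm. A picture is of the moment at which its call begins. There is no depth.
- ctrl.job_done(): hands the job in, once; it reports no verdict.
Trained networks look in a picture, given as the dict that the camera call returned (one of the last four; its "shot" number tells which), for a name from the list of things; names that differ only in an ending like _2 or _b are one class to them, and where a whole thing is asked for, a point or a joint stands for the part that bears it (a point fixed in the world has none). Each returns a list of dicts, best first, with "p" (0 to 1); they miss things now and then, are a little off and sometimes report something else, mostly with a low value. They report only what shows in the picture. A call takes as long as a camera call.
- ctrl.masks_of(target, picture): "region" (400x640 bool, what is visible of it) and "extent" ([left, top, right, bottom] in pixels, round what is visible of it).
The state is a dict: "time_s": time; "joint_pos": joint angles; "joint_velocities": joint speeds; "joint_torque": joint torques, N m; "eef_pos": TCP position; "tcp_rot": TCP orientation; "wrist_force": force on the tool from outside, world axes, zero at the start; "torque": the same for the moment, N m; "gripper_width": finger opening in mm.
Only numpy, scipy, OpenCV 4.12 (cv2) and the standard library are available. Lean on these libraries where they do the work, as an engineer would, in place of code of your own. Each camera call takes 0.05 s, during which the arm holds its last target.

## Working session

There is one attempt and no reset: what is moved stays moved. The work goes in short steps, Python scripts to look and compute and a shell command to move; the robot and the scene stay as the last step left them, time stands still between calls to the robot, and variables do not carry over. Pictures are saved under pics/ and viewed, and the job is handed in when it is done.

```bash
ls; mkdir -p pics; python3 - <<'E'
from plant import ctrl
import cv2
s=ctrl.sense(); print(s)
for n in("scene","top"):
    f=ctrl.grab_frame(n); cv2.imwrite(f"pics/{n}0.png",f["img"][:,:,::-1])
    print(n,f["mtx"],f["dist"],f["position"],f["attitude"])
    for t in("chest","jar_a","brush","cup","bowl","glaze","stick"):
        print(t,[(round(m["p"],2),m["extent"]) for m in ctrl.masks_of(t,f)])
E
```

```text
pics
{'time_s': 0.0, 'joint_pos': array([ 1.14661273e+00,  1.31169779e-01,  1.48930455e+00,  1.60326549e-05,
        1.52299127e+00, -8.53917584e-02]), 'joint_velocities': array([ 0.00127645,  0.00056245,  0.00063267,  0.000527  , -0.00097863,
       -0.00118293]), 'joint_torque': array([ 3.76966535e-03, -5.69405401e+01, -5.00561321e+01,  1.18835578e-04,
        1.46433769e-02, -1.99956480e-05]), 'eef_pos': array([199.15567842, 565.41365705, 241.22539061]), 'tcp_rot': array([-5.29550305e-01, -3.09614432e+00,  2.84025127e-03]), 'wrist_force': array([-0.53007569,  0.42483527,  0.78097433]), 'torque': array([ 0.0307799 , -0.00035017, -0.03521293]), 'gripper_width': 85.22214564029942}
scene [[404.16539324   0.         325.60646802]
 [  0.         404.16539324 205.56353724]
 [  0.           0.           1.        ]] [0.01603175 0.         0.         0.         0.        ] [ 844.0113829  -581.23874862 1069.66113552] [-2.45624096 -0.6891607   0.21333856]
chest [(0.85, [245.3, 134.4, 418.0, 335.7])]
jar_a [(0.59, [379.6, 180.5, 389.7, 195.4]), (0.53, [335.5, 243.9, 346.4, 258.7])]
brush [(0.59, [365.9, 144.4, 416.2, 169.4])]
cup [(0.95, [202.6, 332.6, 239.5, 374.6])]
bowl [(0.83, [398.7, 109.7, 437.7, 143.1])]
glaze [(0.81, [268.0, 348.9, 298.8, 388.0])]
stick [(0.5, [396.7, 112.2, 440.5, 144.0])]
top [[393.64343922   0.         319.03216412]
 [  0.         393.64343922 197.31094047]
 [  0.           0.           1.        ]] [-0.09855602  0.          0.          0.          0.        ] [ 254.59258488  -30.4853309  1286.3275511 ] [-2.17207839  2.0264378  -0.23319823]
chest [(0.64, [223.5, 145.8, 415.1, 238.7])]
jar_a [(0.38, [363.1, 162.1, 366.5, 168.5])]
brush [(0.67, [229.3, 150.9, 248.6, 201.7])]
cup [(0.6, [450.4, 210.9, 478.4, 231.9])]
bowl [(0.63, [148.4, 153.8, 189.2, 192.8])]
glaze [(0.72, [433.3, 164.0, 464.2, 191.1])]
stick [(0.6, [171.9, 210.3, 185.5, 262.7])]
```

```bash
python3 - <<'E'
import cv2
a=cv2.imread("pics/scene0.png")[100:390,190:450]; cv2.imwrite("pics/s1.png",cv2.resize(a,None,fx=2,fy=2,interpolation=cv2.INTER_CUBIC))
a=cv2.imread("pics/top0.png")[120:280,140:490]; cv2.imwrite("pics/t1.png",cv2.resize(a,None,fx=2.2,fy=2.2,interpolation=cv2.INTER_CUBIC))
E
```

```text
(no output)
```

View pics/s1.png

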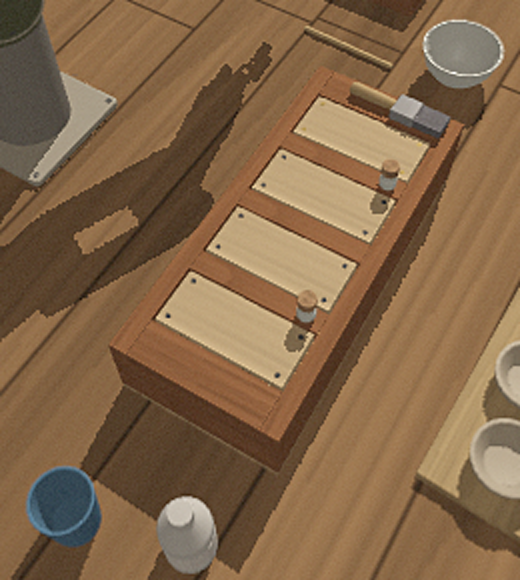

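View pics/t1.png

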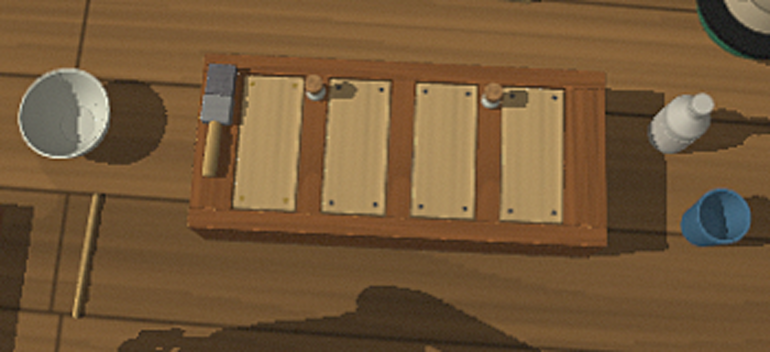

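Both views show the chest with four boards. In the top crop, boards 2–4 have dark screws and board 1 (leftmost) has brassy ones. Next I'll locate the boards on the z=130 plane.

```bash
cat > h.py <<'E'
import numpy as np,cv2
from scipy.spatial.transform import Rotation as R
def toz(f,px,z):
    px=np.array(px,float).reshape(-1,1,2)
    u=cv2.undistortPoints(px,np.array(f["mtx"]),np.array(f["dist"])).reshape(-1,2)
    d=R.from_rotvec(f["attitude"]).apply(np.c_[u,np.ones(len(u))]); p=np.array(f["position"])
    return p+d*((z-p[2])/d[:,2])[:,None]
E
python3 - <<'E'
from plant import ctrl
from h import *
for n in("scene","top"):
    f=ctrl.grab_frame(n)
    cm=[m for m in ctrl.masks_of("chest",f)][0]["region"]
    hsv=cv2.cvtColor(f["img"],cv2.COLOR_RGB2HSV)
    k=cv2.morphologyEx(cm.astype(np.uint8),cv2.MORPH_CLOSE,np.ones((9,9)))
    m=((hsv[...,2]>150)&(hsv[...,1]<130)&(k>0)).astype(np.uint8)
    c,l,st,_=cv2.connectedComponentsWithStats(m)
    for i in range(1,c):
        if st[i,4]<300: continue
        cs=cv2.findContours((l==i).astype(np.uint8),0,2)[0][0]
        w=toz(f,cs.reshape(-1,2),130)[:,:2].astype(np.float32)
        print(n,st[i],cv2.minAreaRect(w))
    if n=="top":
        t=lambda q:[(x/2.2+140,y/2.2+120) for x,y in q]
        print(toz(f,t([(247,76),(303,78),(297,211),(233,209)]),130).round())
        print(toz(f,t([(500,87),(563,89),(562,222),(500,219)]),130).round())
    else:
        t=lambda q:[(x/2+190,y/2+100) for x,y in q]
        print(toz(f,t([(191,270),(315,335),(281,387),(155,318)]),130).round())
    for j in ctrl.masks_of("jar_a",f): 
        e=j["extent"]; print("jar",j["p"],toz(f,[((e[0]+e[2])/2,(e[1]+e[3])/2)],152).round())
E
```

```text
[[ 465. -165.  130.]
 [ 655. -161.  130.]
 [ 654. -244.  130.]
 [ 467. -248.  130.]]
jar 0.6 [[ 582. -110.  152.]]
jar 0.57 [[631. 100. 152.]]
[[640. 199. 130.]
 [643. 120. 130.]
 [453. 111. 130.]
 [450. 198. 130.]]
[[ 649. -157.  130.]
 [ 652. -246.  130.]
 [ 463. -249.  130.]
 [ 461. -165.  130.]]
jar 0.66 [[622. 102. 152.]]
jar 0.61 [[ 627. -144.  152.]]
jar 0.35 [[ 605. -411.  152.]]
```

```bash
python3 -m jog '[[-0.96,-0.68,0,0,0,-0.119,0],[-0.96,-0.68,0,0,0,-0.119,0],[-0.96,-0.68,0,0,0,-0.119,0],[-0.96,-0.68,0,0,0,-0.119,0],[-0.96,-0.68,0,0,0,-0.119,0],[-0.96,-0.68,0,0,0,-0.119,0]]'
cat > st.py <<'E'
from plant import ctrl
from h import *
import sys
s=ctrl.sense(); M=R.from_rotvec(s["tcp_rot"]).as_matrix()
print(s["time_s"],s["eef_pos"].round(1),"F",s["wrist_force"].round(1),"w",round(s["gripper_width"],1)); print(M.round(3))
if len(sys.argv)>1:
    t=np.array(eval(sys.argv[1]),float); print("shift",(M.T@(t-s["eef_pos"])/200).round(3))
E
python3 st.py "[482,157,175]"
```

```text
time_s: 1.85
eef_pos: [335.3, 374.0, 242.5]
tcp_rot: [0.054, -3.141, -0.001]
wrist_force: [0.3, 0.2, 0.2]
gripper_width: -0.0
1.85 [335.3 374.  242.5] F [0.3 0.2 0.2] w -0.0
[[-0.999 -0.034 -0.   ]
 [-0.034  0.999  0.001]
 [-0.     0.001 -1.   ]]
shift [-0.696 -1.11   0.337]
```

```bash
python3 -m jog '[[-0.7,-1,0,0,0,0,0],[-0.7,-1,0,0,0,0,0],[-0.7,-1,0,0,0,0,0],[-0.7,-1,0,0,0,0,0],[-0.7,-1,0,0,0,0,0],[-0.7,-1,0,0,0,0,0]]'
python3 st.py "[482,157,150]"
```

```text
time_s: 2.6
eef_pos: [481.8, 180.1, 242.1]
tcp_rot: [0.056, -3.14, -0.001]
wrist_force: [-0.4, 0.2, 0.2]
gripper_width: -0.3
2.6 [481.8 180.1 242.1] F [-0.4  0.2  0.2] w -0.3
[[-0.999 -0.036 -0.001]
 [-0.036  0.999  0.001]
 [ 0.001  0.001 -1.   ]]
shift [ 0.003 -0.116  0.46 ]
```

```bash
python3 -m jog '[[0,-0.115,0.2,0,0,0,0],[0,-0.115,0.4,0,0,0,0],[0,-0.115,0.45,0,0,0,0],[0,-0.115,0.45,0,0,0,0],[0,-0.115,0.45,0,0,0,0]]'
for i in 1; do python3 st.py; done
python3 - <<'E'
from plant import ctrl
import cv2
f=ctrl.grab_frame("scene")["img"][100:390,190:450,::-1]; g=ctrl.grab_frame("top")["img"][120:280,140:490,::-1]
cv2.imwrite("pics/s2.png",cv2.resize(f,None,fx=2,fy=2,interpolation=2)); cv2.imwrite("pics/t2.png",cv2.resize(g,None,fx=2.2,fy=2.2,interpolation=2))
E
```

```text
time_s: 3.22
eef_pos: [484.0, 156.9, 154.4]
tcp_rot: [-0.057, 3.138, 0.001]
wrist_force: [1.0, -0.9, 0.6]
gripper_width: 0.2
3.225 [484.  156.9 154.4] F [ 1.  -0.9  0.6] w 0.2
[[-0.999 -0.036  0.003]
 [-0.036  0.999  0.001]
 [-0.003  0.001 -1.   ]]
```

View pics/s2.png

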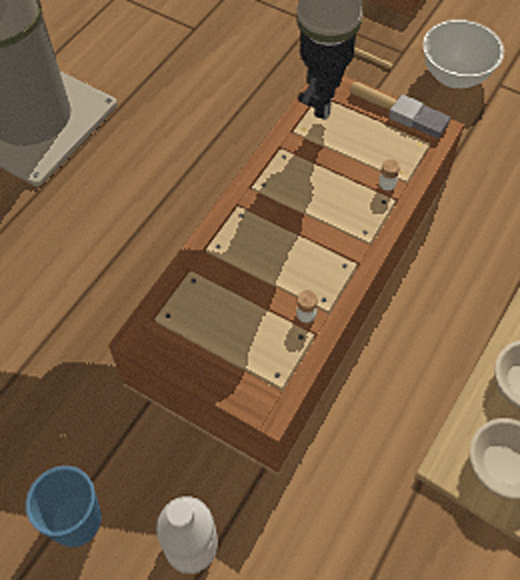

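View pics/t2.png

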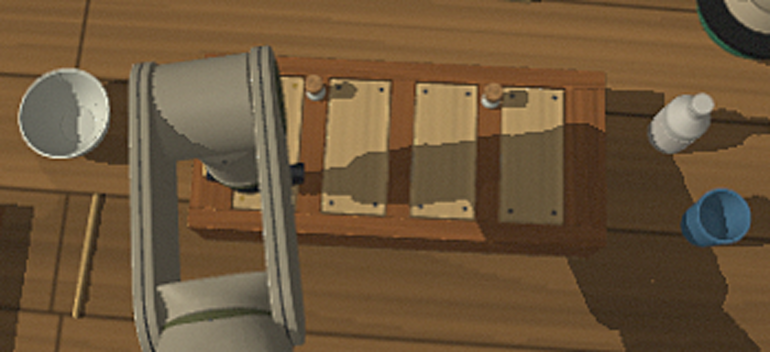

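The scene crop shows the closed tip at about (321,115), over the near end of board 1. I'll descend slowly from here.

```bash
python3 -m jog '[[0,0,0.01,0,0,0,0],[0,0,0.02,0,0,0,0],[0,0,0.03,0,0,0,0],[0,0,0.04,0,0,0,0]]'; python3 -m jog '[[0,0,0.005,0,0,0,0]]';python3 -m jog '[[0,0,0.005,0,0,0,0]]';python3 -m jog '[[0,0,0.005,0,0,0,0]]'
```

```text
time_s: 3.82
eef_pos: [482.9, 155.8, 144.0]
tcp_rot: [0.055, -3.141, 0.0]
wrist_force: [-0.7, -0.1, -0.5]
gripper_width: -0.2
time_s: 3.95
eef_pos: [482.9, 155.8, 143.0]
tcp_rot: [0.055, -3.141, 0.0]
wrist_force: [0.3, 0.1, 0.2]
gripper_width: -0.1
time_s: 4.08
eef_pos: [483.0, 155.8, 142.2]
tcp_rot: [0.055, -3.141, 0.0]
wrist_force: [-0.1, -0.3, -0.4]
gripper_width: -0.1
time_s: 4.2
eef_pos: [483.0, 155.9, 141.3]
tcp_rot: [-0.055, 3.141, 0.0]
wrist_force: [-0.7, 0.8, -0.0]
gripper_width: 0.0
```

```bash
for i in 1 2 3; do python3 -m jog '[[0,0,0.005,0,0,0,0]]' | grep -v -e rot -e width; done
```

```text
time_s: 4.32
eef_pos: [483.1, 155.9, 141.0]
wrist_force: [-5.9, -1.4, 12.8]
time_s: 4.45
eef_pos: [483.1, 155.9, 141.0]
wrist_force: [-10.1, -2.9, 18.3]
time_s: 4.58
eef_pos: [483.1, 155.9, 140.9]
wrist_force: [-14.5, -3.8, 28.3]
```

Board 1 doesn't give: 28 N with no travel. On to board 2.

```bash
python3 -m jog '[[0,0,-0.06,0,0,0,0],[0,-0.61,-0.06,0,0,0,0],[0,-0.61,-0.06,0,0,0,0],[0,-0.61,-0.06,0,0,0,0],[0,-0.61,-0.04,0,0,0,0],[0,-0.61,-0.025,0,0,0,0],[0,-0.61,-0.025,0,0,0,0]]'; for i in 1 2 3 4; do python3 -m jog '[[0,0,0.005,0,0,0,0]]' | grep -v -e rot -e width; done
```

```text
time_s: 5.45
eef_pos: [486.9, 35.1, 142.7]
tcp_rot: [0.058, -3.14, -0.0]
wrist_force: [0.4, -0.2, -0.1]
gripper_width: 0.2
time_s: 5.58
eef_pos: [487.3, 34.7, 142.3]
wrist_force: [0.1, -0.2, -0.4]
time_s: 5.7
eef_pos: [487.4, 34.3, 141.3]
wrist_force: [-0.1, -0.2, -0.2]
time_s: 5.82
eef_pos: [487.4, 34.2, 141.0]
wrist_force: [-5.6, 1.0, 12.1]
time_s: 5.95
eef_pos: [487.4, 34.2, 141.0]
wrist_force: [-10.2, 2.1, 20.3]
```

Board 2 is fixed too, at 20 N with no travel. On to board 3.

```bash
python3 -m jog '[[0,0,-0.06,0,0,0,0],[0,-0.61,-0.06,0,0,0,0],[0,-0.61,-0.06,0,0,0,0],[0,-0.61,-0.06,0,0,0,0],[0,-0.61,-0.04,0,0,0,0],[0,-0.61,-0.025,0,0,0,0],[0,-0.61,-0.025,0,0,0,0]]'; for i in 1 2 3 4 5; do python3 -m jog '[[0,0,0.005,0,0,0,0]]' | grep -v -e rot -e width; done
```

```text
time_s: 6.82
eef_pos: [491.3, -86.8, 143.7]
tcp_rot: [0.058, -3.14, -0.001]
wrist_force: [0.2, 0.9, 0.4]
gripper_width: -0.1
time_s: 6.95
eef_pos: [491.7, -87.2, 143.3]
wrist_force: [-0.1, 0.6, 0.4]
time_s: 7.08
eef_pos: [491.7, -87.6, 142.3]
wrist_force: [-0.3, -0.3, -0.5]
time_s: 7.2
eef_pos: [491.6, -87.8, 141.3]
wrist_force: [-0.5, -0.0, 0.8]
time_s: 7.32
eef_pos: [491.6, -87.9, 140.5]
wrist_force: [-1.4, 2.8, 3.3]
time_s: 7.45
eef_pos: [491.5, -87.9, 139.5]
wrist_force: [-2.3, 2.0, 4.4]
```

Board 3 gives at about 4 N while the tip moves down, so it's the flap. I'll push it open gradually.

```bash
python3 -m jog '[[0,0,0.01,0,0,0,0],[0,0,0.02,0,0,0,0],[0,0,0.03,0,0,0,0],[0,0,0.04,0,0,0,0]]'|grep -v rot;  python3 -m jog '[[0,0,0.015,0,0,0,0],[0,0,0.03,0,0,0,0],[0,0,0.045,0,0,0,0],[0,0,0.06,0,0,0,0]]'|grep -v rot
```

```text
time_s: 7.95
eef_pos: [491.5, -88.0, 131.1]
wrist_force: [-1.8, 1.1, 3.2]
gripper_width: 0.2
time_s: 8.45
eef_pos: [492.1, -88.2, 119.5]
wrist_force: [-0.1, 0.7, 4.2]
gripper_width: 0.1
```

```bash
python3 -m jog '[[0,0,0.015,0,0,0,0],[0,0,0.03,0,0,0,0],[0,0,0.045,0,0,0,0],[0,0,0.06,0,0,0,0]]'|grep -v rot
```

```text
time_s: 8.95
eef_pos: [491.4, -88.0, 107.0]
wrist_force: [0.8, 0.1, 4.8]
gripper_width: -0.1
```

```bash
python3 -m jog '[[0,0,0.015,0,0,0,0],[0,0,0.03,0,0,0,0],[0,0,0.045,0,0,0,0],[0,0,0.055,0,0,0,0],[0,0,0.055,0,0,0,0]]'|grep -v rot
```

```text
time_s: 9.57
eef_pos: [491.1, -87.9, 95.8]
wrist_force: [-0.8, 0.3, 0.9]
gripper_width: 0.0
```

```bash
python3 -m jog '[[0,0,-0.05,0,0,0,0],[0,0,-0.15,0,0,0,0],[0,0,-0.35,0,0,0,0],[0,0,-0.6,0,0,0,0],[0,0,-0.8,0,0,0,0],[0,0,-0.8,0,0,0,0]]'|grep -v rot
python3 -m jog '[[0.75,0.5,0,0,0,0,0],[0.75,0.5,0,0,0,0,0],[0.75,0.5,0,0,0,0,0],[0.75,0.5,0,0,0,0,0],[0.75,0.5,0,0,0,0,0]]'|grep -v rot
python3 - <<'E'
from plant import ctrl
import cv2
f=ctrl.grab_frame("scene")["img"][100:390,190:450,::-1]; g=ctrl.grab_frame("top")["img"][120:280,140:490,::-1]
cv2.imwrite("pics/s3.png",cv2.resize(f,None,fx=2,fy=2,interpolation=2)); cv2.imwrite("pics/t3.png",cv2.resize(g,None,fx=2.2,fy=2.2,interpolation=2))
E
```

```text
time_s: 10.32
eef_pos: [493.5, -88.5, 261.3]
wrist_force: [0.5, -0.3, 0.3]
gripper_width: 0.2
time_s: 10.95
eef_pos: [338.3, 6.7, 256.1]
wrist_force: [-0.2, -0.2, 0.9]
gripper_width: -0.2
```

View pics/s3.png

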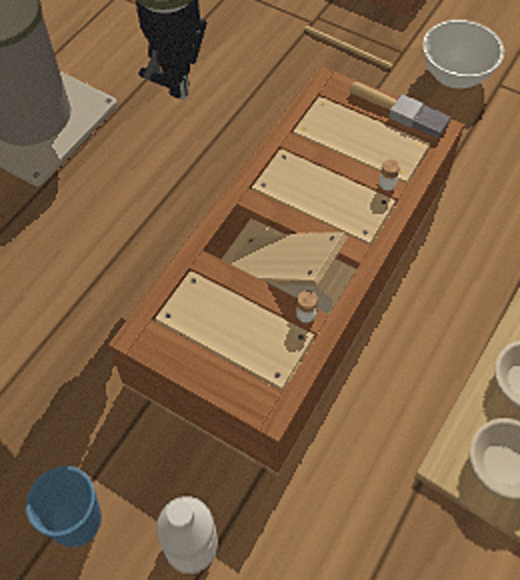

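View pics/t3.png

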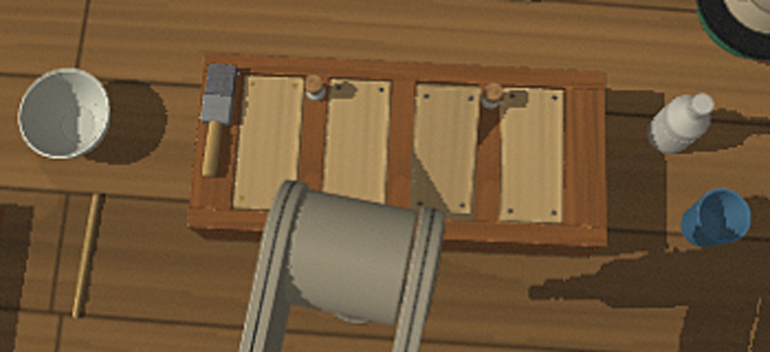

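The scene crop shows board 3 tilted, with its far end raised and its edge from (345,233) to (322,284). I'll check the angle by projecting that edge and compare the bystanders with the first picture.

```bash
python3 - <<'E'
from plant import ctrl
from h import *
f=ctrl.grab_frame("scene")
rv=R.from_rotvec(f["attitude"]).inv(); tv=-rv.apply(f["position"])
c=np.array([555,-82.]);ex=np.array([1,.036]);ey=np.array([-.036,1])
for th in(.4,.55,.65,.7,.75,.8,.85):
    P=[np.r_[c+ex*(95*np.cos(th)+6*np.sin(th))+ey*s,124+95*np.sin(th)+6*np.cos(th)] for s in(42,-42)]
    q=cv2.projectPoints(np.array(P),rv.as_rotvec(),tv,f["mtx"],np.array(f["dist"]))[0].reshape(-1,2)
    print(th,((q-[190,100])*2).round(0).tolist())
print("seen (345,233),(322,284)")
g0=cv2.imread("pics/scene0.png")[:,:,::-1].astype(int)
for t in("jar_a","brush","cup","bowl","glaze","stick"): print(t,[(round(m["p"],2),m["extent"]) for m in ctrl.masks_of(t,f)])
E
python3 st.py
```

```text
0.4 [[355.0, 245.0], [326.0, 294.0]]
0.55 [[352.0, 238.0], [323.0, 287.0]]
0.65 [[349.0, 234.0], [319.0, 283.0]]
0.7 [[347.0, 231.0], [318.0, 280.0]]
0.75 [[346.0, 229.0], [316.0, 278.0]]
0.8 [[344.0, 227.0], [314.0, 276.0]]
0.85 [[341.0, 224.0], [311.0, 273.0]]
seen (345,233),(322,284)
jar_a []
brush [(0.85, [364.8, 138.9, 418.8, 170.4])]
cup [(0.95, [200.9, 333.6, 240.7, 371.7])]
bowl [(0.77, [400.5, 111.3, 440.5, 143.8])]
glaze [(0.92, [266.5, 346.1, 296.7, 388.0])]
stick []
11.4 [338.2   6.5 256.1] F [-0.1 -0.3 -0.3] w -0.1
[[-0.999 -0.035 -0.001]
 [-0.035  0.999  0.   ]
 [ 0.001  0.    -1.   ]]
```

The edge matches a tilt of about 0.65–0.7 rad, and the press depth gives 0.66–0.74. Both are clear of 0.55. The arm is clear and no bystander has moved, so I'm handing in.

```bash
python3 -c "
from plant import ctrl
print(ctrl.job_done())"
```

```text
the job is handed in; nothing more can be done
None
```

The flap is the third board from the left, and it now stands open at an estimated 0.65–0.74 rad; the job needs more than 0.55. I handed it in at about 11.4 s; no verdict was reported.

- **Finding it:** With closed fingertips I pressed the near ends in turn. Boards 1 and 2 did not move, at peak vertical wrist forces of 28 N and 20 N (about 32 N and 23 N with the sideways part). Board 3 gave way at about 4 N.
- **Opening it:** I pushed the near end of board 3 down about 45 mm, with at most about 5 N at the readings taken between steps. Then I drew the arm back clear of everything.
- **Angle check:** Press depth gives about 0.66–0.74 rad. The raised far edge in the last picture fits about 0.65–0.7 rad. I did not push it on to its stop at 0.85.
- **Bystanders:** The brush, cup, bowl and glaze bottle were where they started, to within a few pixels of network scatter. In the final check the network missed the jars and the stick. By eye, both stood unchanged in the pictures.

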